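Draw the selector rod out of the gearbox casing

TASK

Lift the loose inspection cover off the gearbox casing and lay it gently flat on the bench beside it, without dropping it. Then take the steel selector rod that lies inside, tilt its free end up through the opening and draw it right out, and finish while still holding the whole rod in the gripper, still and well clear above the height of the casing's top, touching nothing else. Leave the spray can, the wrench and the dish where they are.

Things in the scene. Friction and masses are not known exactly. Their poses are not given: they have to be found in the camera images.
- casing: Aluminium gearbox casing, fixed: closed box 290 long (own x -150 to +140), 190 wide (y), 130 high; ribs reach y = +-102, shaft stubs x = +-204, all below 130. Origin on the bench, mid-width; x runs along it, away from the robot (yaw up to 0.36 rad). Its 5 mm top plate has one opening: x -50 to +120, y -60 to +60. Walls 8 mm, inner floor at height 8.
- opening (a point): Centre of the opening in the casing's top, at the top face (height 130); axes as the casing's. It is 170 long (x), 120 wide (y); both, and its diagonal, are shorter than the rod, which only comes out tilted. The cover lies over it at first. Below it, between the saddles, there is only a gear, under height 62.
- saddle (a point): Bed of the rod's saddle nearer the robot, at height 98, casing x = -32; axes as the casing's. A web 8 mm thick (x), 44 wide (y), with 10 mm high cheeks each side of the rod. A second, equal one stands 117 mm further along +x. Behind it, under the closed top (casing x -142 to -50), it is empty down to a shaft at height 44, so the rod's hidden end can swing down.
- cover_grip (a point): The loose cover ('cover'): flat grey plate 200 x 150 x 6 mm, about 0.35 kg, lying on the casing over the opening, long side along the casing's x. On its middle stands a grip rib 80 long (own x), 14 thick (y), 34 tall above the plate. This point: mid-rib, 27 mm above the plate's underside, 13 mm below the rib's top; z up.
- rod_mid (a point): The selector rod ('rod'): plain round steel bar, 16 mm diameter, 240 long, about 0.22 kg, loose in the two saddles along the casing's x, axis at height 106 (24 mm below the casing's top). This point: its middle and centre of mass, on the axis, below the opening; x runs along the rod to its free end (tip). It may be rolled about x.
- rod_tip (a point): Centre of the rod's free end, 120 mm from its middle, below the opening, at the end away from the robot.
- rod_tail (a point): Centre of the rod's other end, 120 mm from its middle, hidden 70 to 90 mm deep under the closed part of the casing's top, at the end nearer the robot.
- can: Bystander: spray can, 64 mm diameter, 190 tall, standing on the bench; origin at its foot.
- wrench: Bystander: steel wrench 200 mm long lying on the bench along its own x; origin on its underside.
- dish: Bystander: small steel dish, 100 mm diameter, 35 high, on the bench; origin at its foot.
Not all that is in view belongs to the job. Of the things shaped like the part that bears cover_grip, the grey one is meant.

How it is judged:
On the way, in this order (a step that is already met when the one before it is completed fails the run):
1. the cover lies flat on the bench, let go, off the casing (height (world z) of cover_grip below 0.04 m and angle between cover_grip's own z axis and vertical below 0.1 rad and contact force between cover and the fingers below 0.1 N and contact force between cover and casing below 0.1 N and linear speed of cover below 0.03 m/s), for 0.2 s.
2. the rod's free end is up through the opening while its other end is still inside (height (world z) of rod_tip above 0.14 m and height (world z) of rod_tail below 0.12 m and contact force between rod and the fingers above 0.5 N), for 0.05 s.
At the end, for the whole second after the job is handed in: The gripper holds the rod (over 1 N), both its ends over 25 mm above the casing's top (155 mm over the bench), touching nothing else and still (30 mm/s, 0.2 rad/s); the cover lies flat on the bench (0.1 rad), at rest, let go and clear of the casing (all of step 1 and height (world z) of each of rod_tip, rod_tail above 0.155 m and contact force between rod and the fingers above 1 N and contact force between rod and casing below 0.05 N and contact force between rod and can below 0.05 N and contact force between rod and cover below 0.05 N and linear speed of rod below 0.03 m/s and angular speed of rod below 0.2 rad/s); the arm keeps its last pose, push and grip.
It fails at once if the cover is dropped (falls faster than 0.8 m/s with the fingers off it) (linear speed of cover above 0.8 m/s and contact force between cover and the fingers below 0.05 N).
It fails at once if the can is shifted by more than 30 mm (distance of can from where it was at the start of the episode above 0.03 m).
It fails at once if the wrench is shifted by more than 30 mm (distance of wrench from where it was at the start of the episode above 0.03 m).
It fails at once if the dish is shifted by more than 30 mm (distance of dish from where it was at the start of the episode above 0.03 m).
It also fails if it takes over 64 s, if anything falls off the work surface, if the arm or the gripper's body presses on something with over 40 N, if the wrist force passes 120 N, or if a joint passes its speed limit or range.

ROBOT

A 6-joint arm with a two-finger parallel gripper is mounted at the origin on the work surface. World frame = base frame: x ahead of the robot, y to its left, z up, the work surface at z = 0. Lengths are in m, angles in rad, forces in N, time in s.
With the tool pointing down it reaches from about 0.4 to 0.825 m from the base axis. Payload 7 kg.
Tool frame: the origin (TCP) lies on the mounting face of the last link; the fingertips stand arm.tcp_to_tips ahead of it and the grasp point (between the pads) lies 159 mm ahead of it (arm.tcp_to_tips is the distance from the TCP to the fingertips, in m); z points along the fingers, y is the direction in which the jaws open and shut (so a half turn about z gives the same grasp; the last joint's range is limited). The gripper opens to 88 mm and grips with 3 to 60 N. Pads are 19 mm wide; open, the fingers measure 130 mm over their backs; the gripper's body (78 mm by 193 mm) begins 47 mm behind the grasp point.
Start: joints at [-0.88, 0.359, 0.012, 0, -1.224, -0.288], TCP at [0.265, -0.621, 0.405] pointing down, gripper open.
Joint ranges: [-3.07, 3.07], [-1.43, 2.12], [-1.02, 1.25], [-3.03, 1.67], [-3.05, -0], [-3.03, 3.03]. Speed limits (rad/s): [2.39, 2.39, 3.01, 3.14, 3.14, 3.14].

INTERFACE

Orientations are given as [roll, pitch, yaw] about the fixed x, y, z axes, in that order (R = Rz(yaw) Ry(pitch) Rx(roll)).
In Python, from station import arm, cams, job_done, finder gives the robot as it stands.
- The arm moves only by the tool play_rows, never from a script. Its argument "targets" is a list that holds one entry, the list of rows, each a list of 4 numbers: the shift along the tool's x, y, z in m, then the turn about the tool's z in degrees. A call has 1 to 5 rows; each row is the pose to reach, as a shift and turn from the pose commanded when the call began, along the tool's axes at that moment; what a row does not reach only later rows make up. A row lasts 1/8 s, in which the tool goes at most 62.5 mm and 10.7 degrees, less where a joint would pass 70% of its speed; a pose out of reach is approached as far as the arm can. A call with a gripper value outside its range is refused whole. "grip" is the closure in counts, from 0 (fully open) to 255 (shut), set as the call begins (left out, the last holds). The fingers move at their own pace and stop on an object; "newtons" is the grip in N (left out, the last holds). Time passes only in rows, so rows that repeat a pose let the fingers close. It gives the time, the measured TCP pose, the force and the opening at its end, in the units of the state.
- arm.get_state(): the state, without advancing time (a new reading comes with each control period).
- cams.grab_frame(name): name is "side" or "top" or "wrist"; returns (picture, depth): 480x640x3 uint8, red, green, blue; 480x640 float32, m along the optical axis (not along the pixel's ray), 0 where there is no reading.
- cams.camera_params(name): a dict with "intrinsics" (3x3 intrinsics, pixels), "position" and "attitude" of the camera in the world. Camera axes: x right, y down, z forward; pixel columns grow to the right and rows downward; lengths in m; the calibration is good to about 2 mm. A picture is of the moment at which its call begins: read the wrist's pose just before it. camera_params takes no time and is no camera call; for the wrist camera it gives the pose at the moment of the call.
- job_done(): hands the job in, once; it reports no verdict.
Trained networks look in the newest picture that a camera, given by its name, has taken for a name from the list of things; names that differ only in an ending like _2 or _b are one class to them, and where a whole thing is asked for, a point or a joint stands for the part that bears it (a point fixed in the world has none). Each returns a list of dicts, best first, with "score" (0 to 1); they miss things now and then, are a little off and sometimes report something else, mostly with a low value. They report only what shows in the picture. A call takes as long as a camera call. They do not tell look-alikes from the thing itself.
- finder.find_in(camera, query): "xyz" ([x, y, z] in m, in world coordinates, good to about 4 mm: the middle of the surface that is visible of it).
- finder.masks_of(camera, query): "mask" (480x640 bool, what is visible of it).
The state is a dict: "t": time; "q": joint angles; "qd": joint speeds; "joint_efforts": joint torques, N m; "eef_pos": TCP position; "ee_rot": TCP orientation; "force": force on the tool from outside, world axes, zero at the start; "moment": the same for the moment, N m; "width": finger opening in m.
Only numpy, scipy, OpenCV 4.12 (cv2) and the standard library are available. Lean on these libraries where they do the work, as an engineer would, in place of code of your own. Each camera call takes 0.05 s, during which the arm holds its last target. There are 200 camera calls.

## Working session

There is one attempt and no reset: what is moved stays moved. The work goes in short steps, Python scripts to look and compute and a tool call to move; the robot and the scene stay as the last step left them, time stands still between calls to the robot, and variables do not carry over. Pictures are saved under pics/ and viewed, about 8 in all and at most 12, crops included, and the job is handed in when it is done.

Besides the shell and the picture viewer there is one more tool, called after "Request:" as name([rows], argument=value, ...), one row to a line, values as JSON. play_rows: Moves the arm, as the interface text tells. Its arguments: {"type":"object","properties":{"targets":{"type":"array","items":{"type":"array","items":{"type":"array","items":{"type":"number"}}}},"grip":{"type":"number"},"newtons":{"type":"number"}},"required":["targets"]}

```bash
mkdir -p pics; ls; cat > h.py <<'E'
from station import arm,cams,job_done,finder
import numpy as np,cv2
from scipy.spatial.transform import Rotation as R
def save(n,f):
    p,d=cams.grab_frame(n); cv2.imwrite('pics/'+f,p[:,:,::-1]); return p,d
E
python3 - <<'E'
from h import *
s=arm.get_state(); print({k:np.round(v,3) for k,v in s.items()}, arm.tcp_to_tips)
for n in ['side','top']:
    p,d=save(n,n+'0.png'); c=cams.camera_params(n); print(n,c)
    for q in ['casing','cover_grip','can','wrench','dish','opening']:
        try: print(q,[(np.round(r['xyz'],3).tolist(),round(r['score'],2)) for r in finder.find_in(n,q)])
        except Exception as e: print(q,e)
E
```

```text
pics
{'t': np.float64(0.0), 'q': array([-0.88 ,  0.359,  0.011, -0.   , -1.224, -0.288]), 'qd': array([ 0.001, -0.002,  0.   , -0.   , -0.001, -0.001]), 'joint_efforts': array([ 0.0000e+00, -5.8272e+01,  2.9305e+01,  6.9970e+00,  7.0000e-03,
       -0.0000e+00]), 'eef_pos': array([ 0.265, -0.621,  0.404]), 'ee_rot': array([ 3.14 , -0.   , -2.739]), 'force': array([-1.022,  0.298, -0.318]), 'moment': array([0.007, 0.028, 0.022]), 'width': np.float64(0.088)} 0.1781
side {'intrinsics': array([[458.44231998,   0.        , 309.85475524],
       [  0.        , 458.44231998, 237.85085498],
       [  0.        ,   0.        ,   1.        ]]), 'position': array([0.03086174, 0.66036183, 0.64792636]), 'attitude': array([-2.14443526, -0.01475288, -2.41133782])}
casing [([0.39, 0.062, 0.101], 0.92)]
cover_grip [([0.726, 0.23, 0.007], 0.7), ([0.502, -0.014, 0.134], 0.6)]
can [([0.376, 0.435, 0.137], 0.76)]
wrench [([0.658, 0.424, 0.013], 0.76)]
dish []
opening [([0.39, 0.056, 0.096], 0.94), ([0.653, 0.422, 0.013], 0.61), ([0.689, -0.349, 0.02], 0.56)]
top {'intrinsics': array([[577.70012377,   0.        , 319.31623859],
       [  0.        , 577.70012377, 238.31466804],
       [  0.        ,   0.        ,   1.        ]]), 'position': array([0.44646203, 0.04009036, 1.62984479]), 'attitude': array([-3.07163115,  0.01855508, -1.59646304])}
casing [([0.399, -0.015, 0.129], 0.8)]
cover_grip [([0.515, -0.024, 0.133], 0.96), ([0.739, 0.219, 0.004], 0.95)]
can [([0.405, 0.408, 0.19], 0.58)]
wrench [([0.674, 0.416, 0.005], 0.77)]
dish [([0.682, -0.336, 0.015], 0.58)]
opening [([0.399, -0.016, 0.131], 0.95)]
```

View pics/top0.png

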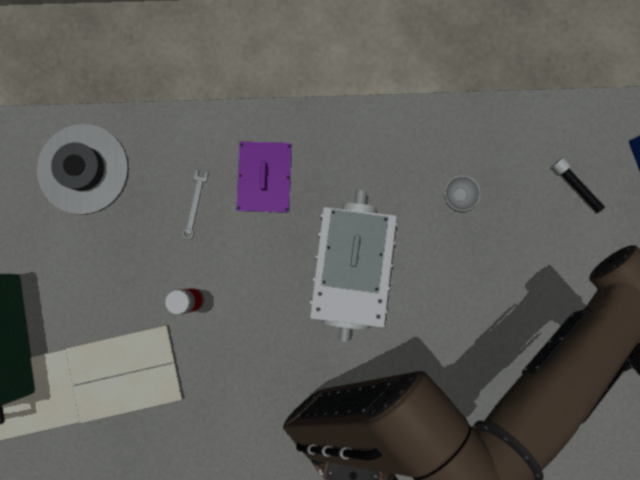

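```bash
cat >> h.py <<'E'
def cloud(n,d):
    c=cams.camera_params(n); K=c['intrinsics']; v,u=np.indices(d.shape)
    P=np.stack([(u-K[0,2])*d/K[0,0],(v-K[1,2])*d/K[1,1],d],-1)
    return P@R.from_euler('xyz',c['attitude']).as_matrix().T+c['position']
def rect(Q):
    (cx,cy),(w,h),a=cv2.minAreaRect(Q[:,:2].astype(np.float32)*1000); 
    a=a if w>h else a-90
    return round(cx),round(cy),round(max(w,h)),round(min(w,h)),round(a,1)
E
python3 - <<'E'
from h import *
p,d=save('top','top1.png'); P=cloud('top',d)
for q in ['cover_grip','casing','can','wrench','dish']:
  for r in finder.masks_of('top',q):
    m=r['mask']&(d>0); Q=P[m]; print(q,round(r['score'],2),rect(Q),'z',np.round(np.percentile(Q[:,2],[2,50,98]),3),'col',p[m].mean(0).round(),'med uv',np.median(np.argwhere(m),0))
    if q=='cover_grip':
        t=Q[Q[:,2]>np.median(Q[:,2])+.02]; print(' rib',len(t),rect(t) if len(t)>5 else '')
E
```

```text
cover_grip 0.9 (742, 222, 203, 155, -4.3) z [-0.003  0.005  0.039] col [ 97.  50. 119.] med uv [177. 264.]
 rib 152 (740, 221, 78, 15, -3.8)
cover_grip 0.58 (518, -25, 201, 151, -8.8) z [0.129 0.135 0.169] col [102. 110. 109.] med uv [251.  354.5]
 rib 177 (517, -25, 79, 14, -9.2)
casing 0.94 (484, -27, 430, 216, -7.2) z [0.004 0.128 0.136] col [145. 147. 149.] med uv [296. 351.]
can 0.94 (401, 418, 60, 57, 48.8) z [0.023 0.183 0.195] col [105.  97.  98.] med uv [300. 185.]
wrench 0.61 (670, 415, 193, 42, -8.3) z [-0.005  0.006  0.014] col [118. 121. 121.] med uv [201.5 195. ]
dish 0.56 (677, -336, 104, 102, -58.5) z [-0.002  0.016  0.038] col [100. 103. 103.] med uv [193. 462.]
```

Top view: the grey cover is on the casing at about px (355,252), and the purple look-alike is at (264,177) to its left. The can is at (180,300), the wrench at (196,205) and the dish at (462,193). I'll lay the cover on the left side, nearer the robot than the purple plate.

Request:
play_rows([
  [[-0.05,0.048,0,6],[-0.1,0.095,0,12],[-0.15,0.143,0,18],[-0.2,0.19,0,24],[-0.25,0.24,0,32]],
], grip=0)

```text
t: 1.62
eef_pos: [0.388, -0.3319, 0.405]
ee_rot: [-3.141, 0.001, 2.982]
force: [1.4, 1.1, -0.3]
width: 0.0873
```

```bash
cat >> h.py <<'E'
def rel(x,y,z,yawdeg=None):
    "shift for TCP to go to world x,y,z; turn so tool x axis heads yawdeg (mod 180)"
    s=arm.get_state(); M=R.from_euler('xyz',s['ee_rot']); dv=M.inv().apply(np.array([x,y,z])-s['eef_pos'])
    ax=M.as_matrix()[:,0]; yw=np.degrees(np.arctan2(ax[1],ax[0]))
    t=0 if yawdeg is None else -(((yawdeg-yw)+90)%180-90)
    print('t',round(s['t'],2),'pos',np.round(s['eef_pos'],4),'yaw',round(yw,2),'q6',round(s['q'][5],2),'shift',np.round(dv,4),'turn',round(t,2),'F',np.round(s['force'],1),'w',round(s['width'],4))
E
python3 -c "
from h import *
rel(.517,-.025,.42,-9)"
```

```text
t 1.62 pos [ 0.388  -0.3319  0.405 ] yaw 170.84 q6 -1.41 shift [-0.0785  0.3235 -0.015 ] turn -0.16 F [ 1.4  1.1 -0.3] w 0.0873
```

Request:
play_rows([
  [[-0.015,0.06,0,0],[-0.03,0.12,-0.005,0],[-0.045,0.18,-0.01,0],[-0.06,0.24,-0.015,0],[-0.07,0.285,-0.015,0]],
])

```text
t: 2.25
eef_pos: [0.5015, -0.0606, 0.4205]
ee_rot: [3.141, 0.002, 2.987]
force: [0.7, -0.9, 0.1]
width: 0.0877
```

Request:
play_rows([
  [[-0.008,0.038,0,0],[-0.008,0.038,0,0],[-0.008,0.038,0,0]],
])

```text
t: 2.62
eef_pos: [0.5145, -0.0267, 0.4196]
ee_rot: [-3.142, -0.0, 2.986]
force: [-0.2, -0.5, -1.0]
width: 0.088
```

```bash
python3 - <<'E'
from h import *
rel(.517,-.025,.316,-9)
p,d=save('wrist','w1.png'); P=cloud('wrist',d)
for r in finder.masks_of('wrist','cover_grip'):
    m=r['mask']&(d>0); Q=P[m]; zz=np.median(Q[:,2]); t=Q[Q[:,2]>.155]
    print(round(r['score'],2),rect(Q),zz,'rib',len(t),rect(t) if len(t)>5 else '',np.percentile(t[:,2],[50,95]) if len(t)>5 else '')
for r in finder.masks_of('wrist','casing')[:1]:
    m=r['mask']&(d>0); Q=P[m&(P[:,:,2]>.122)]; print('casing top',rect(Q),np.median(Q[:,2]))
E
```

```text
t 2.62 pos [ 0.5145 -0.0267  0.4196] yaw 171.11 q6 -2.06 shift [-0.0022  0.0021  0.1036] turn 0.11 F [-0.2 -0.5 -1. ] w 0.088
0.76 (519, -27, 201, 153, -9.7) 0.13544520467431256 rib 2452 (518, -25, 79, 16, -9.1) [0.16907583 0.17028673]
0.59 (666, 224, 151, 46, 86.7) 0.005238364488768438 rib 0
```

View pics/w1.png

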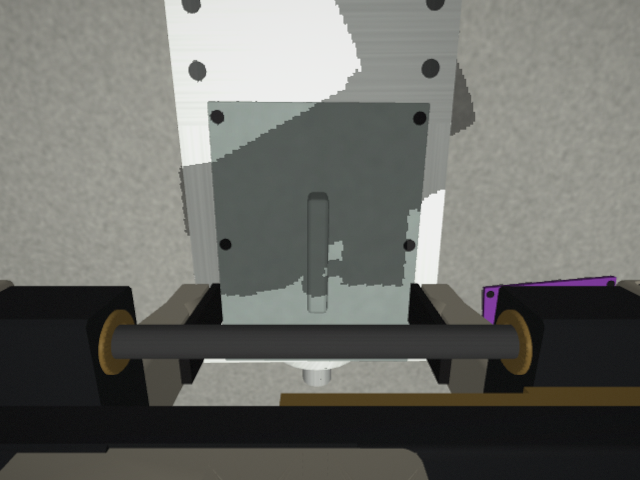

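The wrist view shows the grey rib at px (317,250), centred between the open fingers and lined up with them. I'll descend and grip.

Request:
play_rows([
  [[-0.003,0.002,0.04,0],[-0.003,0.002,0.075,0],[-0.003,0.002,0.095,0],[-0.003,0.002,0.103,0],[-0.003,0.002,0.103,0]],
])

```text
t: 3.4
eef_pos: [0.518, -0.0256, 0.3168]
ee_rot: [-3.141, -0.0, 2.985]
force: [0.6, 0.3, 0.1]
width: 0.0875
```

Request:
play_rows([
  [[0,0,0,0],[0,0,0,0],[0,0,0,0],[0,0,0,0],[0,0,0,0]],
], grip=255, newtons=40)

```text
t: 4.03
eef_pos: [0.5179, -0.0251, 0.3167]
ee_rot: [3.142, 0.0, 2.986]
force: [-0.1, 0.5, -0.1]
width: 0.0432
```

Request:
play_rows([
  [[0,0,0,0],[0,0,0,0],[0,0,-0.004,0],[0,0,-0.012,0],[0,0,-0.025,0]],
])

```text
t: 4.65
eef_pos: [0.5177, -0.0252, 0.342]
ee_rot: [-3.141, -0.001, 2.986]
force: [1.6, 1.0, -3.3]
width: 0.0136
```

Request:
play_rows([
  [[0,0,-0.02,0],[0.005,0.02,-0.035,0],[0.015,0.055,-0.04,0],[0.025,0.095,-0.04,0],[0.035,0.14,-0.04,0]],
])

```text
t: 5.28
eef_pos: [0.5047, 0.1195, 0.3828]
ee_rot: [3.141, 0.001, 2.985]
force: [1.3, 0.1, -3.2]
width: 0.014
```

Request:
play_rows([
  [[0.008,0.04,0,0],[0.015,0.075,0,0],[0.02,0.1,0,0],[0.025,0.115,0,0],[0.025,0.12,0,0]],
])

```text
t: 5.9
eef_pos: [0.4988, 0.2415, 0.382]
ee_rot: [3.142, 0.0, 2.987]
force: [-0.0, -0.6, -2.3]
width: 0.0139
```

```bash
python3 - <<'E'
from h import *
rel(.50,.24,.186,-9)
p,d=save('top','top2.png'); P=cloud('top',d)
for r in finder.masks_of('top','rod_mid'):
    m=r['mask']&(d>0); print('rod',round(r['score'],2),rect(P[m]),np.median(P[m][:,2]))
h=P[:,:,2]; 
for r in finder.masks_of('top','casing')[:1]:
    m=r['mask']&(d>0); Q=P[m&(h>.124)&(h<.138)]; print('casing top',rect(Q))
E
```

```text
t 5.9 pos [0.4988 0.2415 0.382 ] yaw 171.13 q6 -2.53 shift [-0.0014 -0.0013  0.196 ] turn 0.13 F [-0.  -0.6 -2.3] w 0.0139
rod 0.91 (511, -28, 157, 22, -7.3) 0.11098825631950704
casing top (470, -20, 304, 190, -8.4)
```

View pics/top2.png

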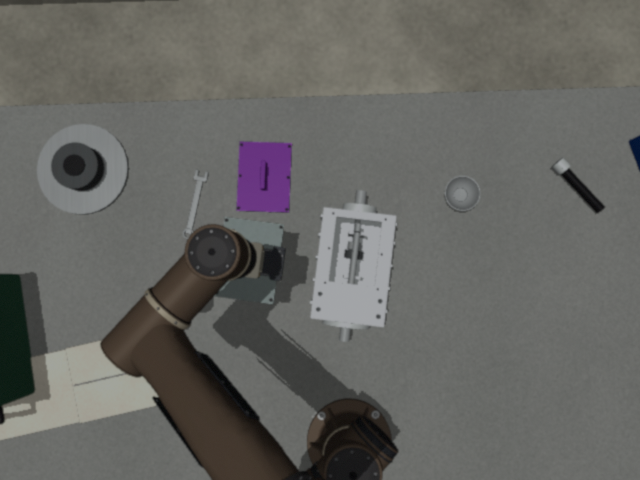

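The arm now hides the can's spot at px (180,300). I'll check its clearance in the side view before lowering.

```bash
python3 - <<'E'
from h import *
p,d=save('side','side1.png'); P=cloud('side',d)
for (n,x,y) in [('top',0,0),('side',0,0)]:
    pp,dd=(p,d) if n=='side' else cams.grab_frame('top'); PP=cloud(n,dd)
    m=(np.hypot(PP[:,:,0]-.403,PP[:,:,1]-.415)<.06)&(dd>0); z=PP[m][:,2]
    print(n,m.sum(),np.histogram(z,bins=np.arange(0,1,.05))[0])
    # arm low points anywhere away from gripper
    m=(PP[:,:,2]>.22)&(dd>0)&(np.hypot(PP[:,:,0]-.5,PP[:,:,1]-.24)>.11)&(PP[:,:,1]>.1); print('arm low', PP[m][np.argsort(PP[m][:,2])[::max(1,m.sum()//8)]].round(2).tolist())
E
```

```text
top 1345 [ 106    0    0    0    0    0    0    0    0    0    0   27 1075    0
    0    0    0    0    0]
arm low [[-0.01, 0.11, 0.22], [0.42, 0.33, 0.63], [0.41, 0.34, 0.63], [0.3, 0.34, 0.67], [0.29, 0.28, 0.69], [0.24, 0.17, 0.72], [0.23, 0.19, 0.74], [0.21, 0.16, 0.76], [0.17, 0.11, 0.79]]
side 7412 [2946  983 1150 2315    0    0    0    0    0    0    0    0    0    0
    0    0    0    0    0]
arm low [[1.73, 0.17, 0.22], [1.73, 0.15, 0.4], [0.31, 0.42, 0.56], [0.3, 0.41, 0.57], [0.29, 0.37, 0.58], [0.3, 0.41, 0.59], [0.33, 0.44, 0.6], [0.32, 0.43, 0.61], [0.31, 0.42, 0.61]]
```

View pics/side1.png

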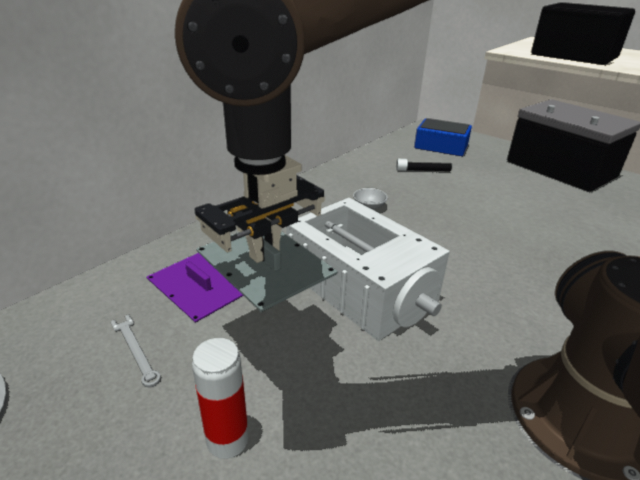

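The side view shows the can at px (220,400), standing clear. The arm's drum is far above it, with its lowest parts around 0.48 m, so lowering by 0.195 m is safe.

Request:
play_rows([
  [[0,0,0.025,0],[0,0,0.06,0],[0,0,0.095,0],[0,0,0.13,0],[0,0,0.15,0]],
])

```text
t: 6.78
eef_pos: [0.4988, 0.2399, 0.23]
ee_rot: [-3.14, -0.001, 2.985]
force: [-0.3, 0.0, -2.1]
width: 0.0139
```

Request:
play_rows([
  [[0,0,0.015,0],[0,0,0.025,0],[0,0,0.033,0],[0,0,0.038,0],[0,0,0.041,0]],
])

```text
t: 7.4
eef_pos: [0.4991, 0.2411, 0.1907]
ee_rot: [3.141, 0.0, 2.986]
force: [-0.4, -1.0, -3.6]
width: 0.0141
```

Request:
play_rows([
  [[0,0,0.001,0],[0,0,0.002,0],[0,0,0.003,0],[0,0,0.004,0],[0,0,0.004,0]],
])

```text
t: 8.02
eef_pos: [0.4988, 0.241, 0.19]
ee_rot: [3.141, 0.001, 2.987]
force: [-12.5, -4.2, 30.6]
width: 0.0141
```

On the bench: contact force is 30 N. I'll ease off and open.

Request:
play_rows([
  [[0,0,-0.002,0],[0,0,-0.003,0],[0,0,-0.003,0]],
])

```text
t: 8.4
eef_pos: [0.4992, 0.2412, 0.19]
ee_rot: [3.141, 0.0, 2.986]
force: [-3.4, -0.6, 7.4]
width: 0.0138
```

Request:
play_rows([
  [[0,0,0,0],[0,0,0,0],[0,0,0,0],[0,0,0,0],[0,0,0,0]],
], grip=0)

```text
t: 9.02
eef_pos: [0.499, 0.241, 0.1896]
ee_rot: [-3.142, -0.0, 2.986]
force: [-0.2, 0.3, -0.5]
width: 0.0581
```

Request:
play_rows([
  [[0,0,-0.01,0],[0,0,-0.04,0],[0,0,-0.08,0],[0,0,-0.12,0],[0,0,-0.17,0]],
])

```text
t: 9.65
eef_pos: [0.4986, 0.2406, 0.3613]
ee_rot: [-3.141, -0.0, 2.986]
force: [1.1, 0.3, -0.1]
width: 0.0874
```

Request:
play_rows([
  [[0,-0.02,-0.03,0],[0,-0.06,-0.06,0],[-0.01,-0.12,-0.06,0],[-0.03,-0.18,-0.06,0],[-0.05,-0.23,-0.06,0]],
])

```text
t: 10.28
eef_pos: [0.5121, 0.004, 0.4211]
ee_rot: [3.141, 0.002, 2.986]
force: [2.1, 0.3, -0.5]
width: 0.0876
```

```bash
python3 - <<'E'
from h import *
rel(.525,-.025,.42,-9)
p,d=save('top','top3.png'); P=cloud('top',d)
for r in finder.masks_of('top','cover_grip'):
    m=r['mask']&(d>0); Q=P[m]; t=Q[Q[:,2]>.025]; print(rect(Q),np.median(Q[:,2]),len(t),np.percentile(Q[:,2],98))
E
```

```text
t 10.28 pos [0.5121 0.004  0.4211] yaw 171.1 q6 -2.12 shift [-0.0172 -0.0266  0.0011] turn 0.1 F [ 2.1  0.3 -0.5] w 0.0876
(553, 233, 154, 100, 87.6) 0.005454141604832929 17 0.01508450012050971
(741, 222, 204, 152, -3.5) 0.005485339580665771 154 0.03839133824727653
```

Request:
play_rows([
  [[0.02,-0.026,-0.04,0],[0.02,-0.026,-0.06,0],[0.02,-0.026,-0.06,0],[0.02,-0.026,-0.06,0]],
], grip=100)

```text
t: 10.88
eef_pos: [0.4886, -0.0163, 0.4793]
ee_rot: [3.141, -0.0, 2.986]
force: [0.1, -0.4, -1.2]
width: 0.0558
```

```bash
python3 - <<'E'
from h import *
rel(.525,-.025,.42,-9)
p,d=save('wrist','w2.png'); P=cloud('wrist',d)
np.save('w2.npy',P)
a=np.radians(-9); U=np.array([np.cos(a),np.sin(a)]);V=np.array([-U[1],U[0]])
for q in ['rod_mid','rod_tip','cover_grip']:
  for r in finder.masks_of('wrist',q)[:2]:
    m=r['mask']&(d>0); Q=P[m]; uv=Q[:,:2]@np.c_[U,V]; print(q,round(r['score'],2),rect(Q),'z',np.percentile(Q[:,2],[5,50,95]).round(4),'u',np.percentile(uv[:,0],[1,99]).round(3),'v',np.percentile(uv[:,1],[1,50,99]).round(3))
  print(q,[(np.round(r['xyz'],3),round(r['score'],2)) for r in finder.find_in('wrist',q)][:2])
# opening edges: top-plate points
m=(d>0)&(abs(P[:,:,2]-.13)<.004)
uv=P[m][:,:2]@np.c_[U,V]
print('plate u range',np.percentile(uv[:,0],[.5,99.5]).round(3),'v',np.percentile(uv[:,1],[.5,99.5]).round(3))
H,ue,ve=np.histogram2d(uv[:,0],uv[:,1],bins=[np.arange(.34,.70,.02),np.arange(-.08,.18,.02)])
print(ue.round(2));print(ve.round(2));print(H.astype(int))
E
```

```text
t 10.88 pos [ 0.4886 -0.0163  0.4793] yaw 171.09 q6 -2.1 shift [-0.0373 -0.0029  0.0593] turn 0.09 F [ 0.1 -0.4 -1.2] w 0.0558
rod_mid 0.92 (524, -30, 182, 22, -8.1) z [0.1059 0.1115 0.1133] u [0.433 0.59 ] v [0.046 0.054 0.063]
rod_mid [(array([ 0.502, -0.023,  0.109]), 0.87)]
rod_tip 0.84 (523, -30, 180, 21, -8.2) z [0.1061 0.1115 0.1133] u [0.433 0.588] v [0.046 0.054 0.062]
rod_tip [(array([ 0.505, -0.03 ,  0.112]), 0.72)]
cover_grip 0.79 (578, 164, 323, 52, 53.0) z [0.0005 0.0045 0.0062] u [0.447 0.611] v [0.122 0.371 0.399]
cover_grip 0.76 (501, 243, 200, 156, -9.0) z [0.0036 0.0052 0.0321] u [0.358 0.554] v [0.241 0.309 0.389]
cover_grip [(array([0.488, 0.234, 0.006]), 0.88), (array([0.65, 0.27, 0.01]), 0.72)]
plate u range [0.323 0.549] v [-0.041  0.148]
[0.34 0.36 0.38 0.4  0.42 0.44 0.46 0.48 0.5  0.52 0.54 0.56 0.58 0.6
 0.62 0.64 0.66 0.68]
[-0.08 -0.06 -0.04 -0.02  0.    0.02  0.04  0.06  0.08  0.1   0.12  0.14
  0.16]
[[  0  93 667 665 668 659 672 667 653 674 660 237]
 [  0  83 624 632 621 634 622 631 645 640 636 240]
 [  0  68 593 593 595 615 619 607 591 602 592 233]
 [  0  55 587 577 579 560 566 548 563 558 559 221]
 [  0  45 528 455 300 297 276 272 276 369 546 228]
 [  0  36 520 365   0   0   0   0   0 174 494 210]
 [  0  32 483 347   0   0   0   0   0 165 484 211]
 [  0  25 458 331   0   0   0   0   0 149 458 205]
 [  0  18 438 327   0   0   0   0   0 141 443 204]
 [  0  14 417 312   0   0   0   0   0 126 421 197]
 [  0   5 206 124   0   0   0   0   0  91 152  71]
 [  0   0   0   0   0   0   0   0   0  77   0   0]
 [  0   0   0   0   0   0   0   0   0  41   0   0]
 [  0   0   0   0   0   0   0   0   0   0   0   0]
 [  0   0   0   0   0   0   0   0   0   0   0   0]
 [  0   0   0   0   0   0   0   0   0   0   0   0]
 [  0   0   0   0   0   0   0   0   0   0   0   0]]
```

View pics/w2.png

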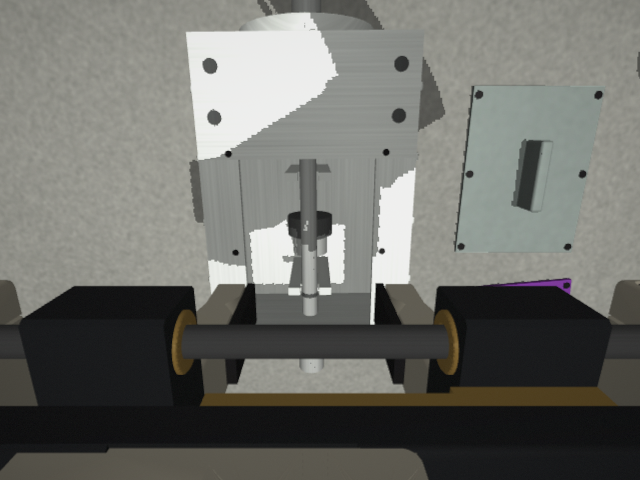

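The wrist view shows the cover lying flat on the bench at px (530,170). The rod lies along px x=308, from the opening's edge at row 158 to its tip at row 313, just past the second saddle. I'll grip it about 62 mm along casing x, just inside the second saddle.

```bash
python3 -c "
from h import *
rel(.5437,-.0322,.265,-8.7)"
```

```text
t 11.22 pos [ 0.489  -0.0164  0.4792] yaw 171.09 q6 -2.1 shift [-0.0567 -0.007   0.2142] turn -0.21 F [-0.1  0.7 -0.2] w 0.0534
```

Request:
play_rows([
  [[-0.03,-0.004,0.03,0],[-0.057,-0.007,0.07,0],[-0.057,-0.007,0.11,0],[-0.057,-0.007,0.13,0],[-0.057,-0.007,0.13,0]],
], grip=140)

```text
t: 11.85
eef_pos: [0.5438, -0.0324, 0.3479]
ee_rot: [-3.14, -0.004, 2.986]
force: [-0.6, 0.1, 1.0]
width: 0.0396
```

```bash
python3 - <<'E'
from h import *
rel(.5437,-.0322,.265,-8.7)
p,d=save('wrist','w3.png')
for n in ['top','side']:
  p,d=save(n,n+'4.png'); P=cloud(n,d)
  m=(d>0)&(P[:,:,2]>.1)&(P[:,:,2]<.118)&(np.hypot(P[:,:,0]-.54,P[:,:,1]+.03)<.1)
  for r in finder.masks_of(n,'rod_mid')[:1]:
    mm=r['mask']&m; print(n,rect(P[mm]),mm.sum())
E
```

```text
t 11.85 pos [ 0.5438 -0.0324  0.3479] yaw 171.07 q6 -2.03 shift [-0.0001  0.0003  0.0829] turn -0.23 F [-0.6  0.1  1. ] w 0.0396
top (472, -20, 62, 16, -9.2) 138
side (522, -31, 141, 29, -10.2) 336
```

View pics/w3.png

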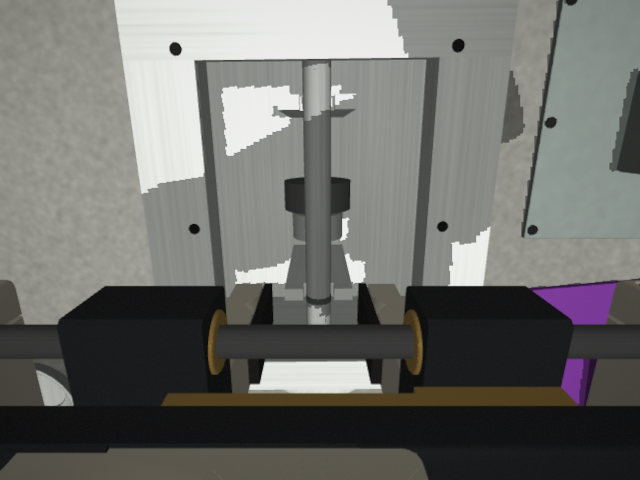

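The rod at px x=317 is centred between the pads, and the second saddle shows at about row 290. I'll descend slowly while watching the force.

Request:
play_rows([
  [[0,0,0.03,0],[0,0,0.05,0],[0,0,0.06,0],[0,0,0.065,0],[0,0,0.07,0]],
])

```text
t: 12.72
eef_pos: [0.5445, -0.0322, 0.2802]
ee_rot: [3.141, 0.001, 2.986]
force: [-0.5, -0.1, 0.5]
width: 0.0397
```

Request:
play_rows([
  [[0,0,0.004,0],[0,0,0.008,0],[0,0,0.012,0],[0,0,0.012,0]],
])

```text
t: 13.22
eef_pos: [0.544, -0.0324, 0.2673]
ee_rot: [-3.141, -0.001, 2.986]
force: [-0.0, 1.1, -0.2]
width: 0.0394
```

Request:
play_rows([
  [[0,0,0,0],[0,0,0,0],[0,0,0,0],[0,0,0,0],[0,0,0,0]],
], grip=255, newtons=25)

```text
t: 13.85
eef_pos: [0.5442, -0.0323, 0.2678]
ee_rot: [3.141, 0.0, 2.986]
force: [0.2, 0.7, 0.3]
width: 0.0153
```

Gripped: the opening reads 15.3 mm. Now a slow lift.

Request:
play_rows([
  [[0,0,-0.004,0],[0,0,-0.008,0],[0,0,-0.012,0],[0,0,-0.016,0],[0,0,-0.02,0]],
])

```text
t: 14.48
eef_pos: [0.5441, -0.0323, 0.2879]
ee_rot: [3.142, 0.0, 2.986]
force: [-0.5, -0.7, -2.0]
width: 0.0153
```

Request:
play_rows([
  [[0,0,-0.004,0],[0,0,-0.008,0],[0,0,-0.012,0],[0,0,-0.016,0],[0,0,-0.02,0]],
])

```text
t: 15.1
eef_pos: [0.5441, -0.0323, 0.3079]
ee_rot: [3.142, -0.0, 2.986]
force: [-1.2, 0.6, -2.5]
width: 0.015
```

```bash
cat > rod.py <<'E'
from h import *
import sys
rel(.5437,-.0322,.35,-8.7)
p,d=save('side',sys.argv[1]); P=cloud('side',d)
a=np.radians(-9); U=np.array([np.cos(a),np.sin(a)])
for r in finder.masks_of('side','rod_mid')[:2]:
    m=r['mask']&(d>0); Q=P[m]; cu=Q[:,:2]@U-.480; print(round(r['score'],2),m.sum())
    o=np.argsort(cu); 
    for i in np.linspace(5,len(o)-6,7).astype(int): print('cx %.3f z %.3f'%(np.mean(cu[o[i-5:i+6]]),np.mean(Q[o[i-5:i+6],2])))
E
python3 rod.py side5.png
```

```text
t 15.1 pos [ 0.5441 -0.0323  0.3079] yaw 171.08 q6 -2.03 shift [ 0.0004  0.0001 -0.0421] turn -0.22 F [-1.2  0.6 -2.5] w 0.015
0.67 287
cx -0.038 z 0.131
cx -0.019 z 0.133
cx -0.004 z 0.137
cx 0.010 z 0.141
cx 0.025 z 0.144
cx 0.039 z 0.147
cx 0.069 z 0.133
```

The rod is tilting: its visible part slopes about 12° with the tip up. I'll keep lifting slowly.

Request:
play_rows([
  [[0,0,-0.005,0],[0,0,-0.01,0],[0,0,-0.015,0],[0,0,-0.02,0],[0,0,-0.025,0]],
])

```text
t: 15.82
eef_pos: [0.5442, -0.0323, 0.333]
ee_rot: [3.142, 0.0, 2.986]
force: [-0.7, -0.3, -2.3]
width: 0.0152
```

Request:
play_rows([
  [[0,0,-0.005,0],[0,0,-0.01,0],[0,0,-0.015,0],[0,0,-0.02,0],[0,0,-0.025,0]],
])

```text
t: 16.45
eef_pos: [0.5442, -0.0323, 0.358]
ee_rot: [3.142, 0.0, 2.986]
force: [0.1, -0.5, -3.3]
width: 0.0152
```

```bash
python3 rod.py side6.png
```

```text
t 16.45 pos [ 0.5442 -0.0323  0.358 ] yaw 171.08 q6 -2.03 shift [0.0005 0.     0.008 ] turn -0.22 F [ 0.1 -0.5 -3.3] w 0.0152
0.66 415
cx -0.041 z 0.133
cx -0.023 z 0.141
cx -0.008 z 0.152
cx 0.007 z 0.164
cx 0.022 z 0.176
cx 0.039 z 0.188
cx 0.070 z 0.095
```

View pics/side6.png

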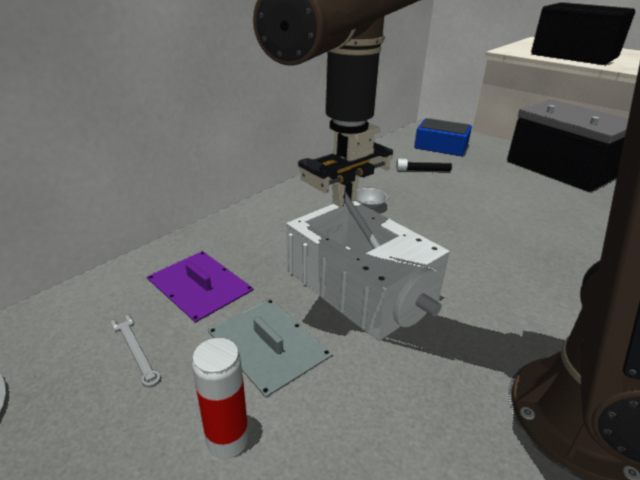

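Step 2 holds. The rod slopes about 37°, with its tip around 0.225 m up and its tail around 0.08 m up inside the casing. I'll tighten the grip and draw it out along its axis.

Request:
play_rows([
  [[0,0,0,0],[0,0,0,0],[-0.006,0,-0.004,0],[-0.015,0,-0.0105,0],[-0.026,0,-0.018,0]],
], newtons=60)

```text
t: 17.18
eef_pos: [0.5706, -0.0365, 0.3762]
ee_rot: [-3.142, -0.0, 2.986]
force: [0.6, -0.0, -3.2]
width: 0.0143
```

Request:
play_rows([
  [[-0.012,0,-0.009,0],[-0.024,0,-0.018,0],[-0.036,0,-0.027,0],[-0.048,0,-0.036,0],[-0.056,0,-0.042,0]],
])

```text
t: 17.8
eef_pos: [0.6262, -0.0453, 0.4184]
ee_rot: [-3.142, 0.001, 2.986]
force: [-0.2, 1.0, -1.9]
width: 0.0145
```

```bash
python3 rod.py side7.png
```

```text
t 17.8 pos [ 0.6262 -0.0453  0.4184] yaw 171.07 q6 -1.97 shift [0.0836 0.0001 0.0683] turn -0.23 F [-0.2  1.  -1.9] w 0.0145
0.68 597
cx -0.012 z 0.156
cx 0.011 z 0.172
cx 0.036 z 0.189
cx 0.061 z 0.205
cx 0.087 z 0.223
cx 0.113 z 0.241
cx 0.138 z 0.261
```

The rod holds its angle and the tail is at opening height. Continue, then straight up.

Request:
play_rows([
  [[-0.01,0,-0.01,0],[-0.02,0,-0.022,0],[-0.025,0,-0.034,0],[-0.025,0,-0.046,0],[-0.025,0,-0.058,0]],
])

```text
t: 18.52
eef_pos: [0.6495, -0.0489, 0.4764]
ee_rot: [3.142, -0.0, 2.986]
force: [0.2, 0.6, -1.5]
width: 0.0147
```

Request:
play_rows([
  [[0,0,-0.01,0],[0,0,-0.02,0],[0,0,-0.028,0],[0,0,-0.03,0],[0,0,-0.03,0]],
])

```text
t: 19.15
eef_pos: [0.6498, -0.0489, 0.5055]
ee_rot: [3.142, -0.0, 2.986]
force: [0.3, -1.2, -1.5]
width: 0.0149
```

Request:
play_rows([
  [[0,0,0,0],[0,0,0,0],[0,0,0,0],[0,0,0,0],[0,0,0,0]],
])

```text
t: 19.77
eef_pos: [0.6499, -0.0489, 0.5057]
ee_rot: [3.142, 0.0, 2.986]
force: [-1.0, 0.2, -1.4]
width: 0.0147
```

```bash
python3 rod.py side8.png; python3 - <<'E'
from h import *
p,d=save('top','top8.png'); P=cloud('top',d)
for q in ['cover_grip','can','wrench','dish']:
  for r in finder.masks_of('top',q)[:2]:
    Q=P[r['mask']&(d>0)]; print(q,rect(Q),np.median(Q[:,2]).round(3),np.percentile(Q[:,2],98).round(3))
E
```

```text
t 19.77 pos [ 0.6499 -0.0489  0.5057] yaw 171.08 q6 -1.95 shift [0.1075 0.     0.1557] turn -0.22 F [-1.   0.2 -1.4] w 0.0147
0.8 647
cx 0.011 z 0.245
cx 0.035 z 0.259
cx 0.059 z 0.274
cx 0.085 z 0.293
cx 0.110 z 0.308
cx 0.136 z 0.330
cx 0.561 z 0.003
cover_grip (774, 181, 243, 105, 45.2) 0.005 0.014
cover_grip (496, 230, 200, 176, -9.5) 0.005 0.015
can (558, -39, 136, 28, -11.9) 0.287 0.333
wrench (667, 418, 198, 41, -10.8) 0.006 0.013
dish (675, -335, 97, 95, -64.9) 0.016 0.039
```

View pics/side8.png

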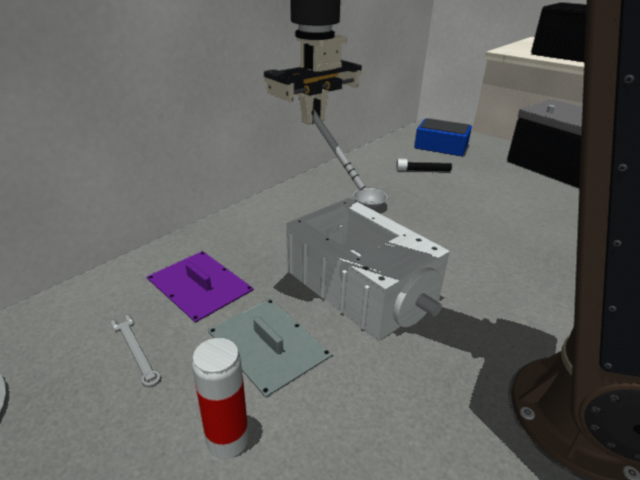

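The picture shows the rod held at px (340,150), well above the casing. Its lowest end is at about 0.235 m, and the tilt hasn't changed. The cover lies flat at (270,345), and the can and wrench are unmoved.

```bash
python3 -c "
from h import *
print(job_done())"
```

```text
the job is handed in; nothing more can be done
None
```

I laid the grey cover flat on the bench to the left of the casing. I then drew the selector rod out tilted and handed the job in at about 20 s of the 64 s. The job reports no verdict, so these are my own last checks.

- **Rod:** It is held at 60 N with an opening of 14.7 mm, tilted about 34° and steady. Its lowest end is at about 0.235 m, against the 0.155 m needed. The wrist force is about 1.4 N downward, roughly the rod's weight, and nothing in the picture touches it.
- **Step 2:** I measured the rod's slope from the side camera at about 37°. That puts the tip near 0.225 m and the tail near 0.08 m, still inside the casing; both heights are worked out from the slope.
- **Cover:** It is flat, let go and off the casing. Setting it down pressed the bench with about 30 N for a moment.
- **Can, wrench and dish:** The wrench and dish measure within a few mm of where they started. The finder's last "can" report from the top camera was actually the rod, so I checked the can only in the side picture, where it stands unmoved.
- **Cover from above:** The finder's last top-camera reading of the purple look-alike plate was off, and its outline of the grey cover came out too wide (176 mm instead of 150). I relied on the side picture for both.

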